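# Find the loose clamp screw on the vacuum manifold, turn it home and mark it

## Task

One of the three clamp screws on the vacuum manifold has come loose: find it by pushing gently clockwise (seen from above) on the post of each lever, never with more than 25 N, since a tight screw does not give. Turn the loose one clockwise until it is fully home against its stop, then set the brass collar over its stem so that it sits flat on the hub, and let go. Leave the beaker, bottle and jar alone.

Things in the scene. Friction and masses are not known exactly. Their poses are not given: they have to be found in the camera images.
- manifold: Grey vacuum manifold fixed to the bench, a box 140 (x) x 360 (y) x 50 mm high; origin under its centre, z up. It stays put in a run but its place and yaw vary. Three identical-looking clamp screws stand in a row on its top, 120 mm apart along its y axis, 25 mm from its centre line towards -x; 72 mm behind each (its +x side) is a capped glass port stub 24 mm high.
- stem_left (a point): Clamp screw, the leftmost (+y at zero yaw) of the three: point on its vertical turning axis, at the top face of its black round hub (32 mm diameter, top face 25 mm above the manifold's top). From here a steel stem of 16 mm diameter rises 25 mm, its tip tapered to 10 mm over the last 5 mm.
- post_left (a point): Upright round steel post, 12 mm diameter, at the end of the lever of the left clamp screw, 50 mm from the screw's axis (the lever points roughly to the manifold's -x side). The point is on the post's centre line, 30 mm above the manifold's top; the post runs from 7 to 43 mm above that top and carries a 15 mm ball at its upper end (no contact). The lever arm is a 10 mm round bar at 12 mm above the top.
- clamp_left (a joint): Turn of the left clamp screw, rad, growing clockwise seen from above. All three start near 0. A loose one turns under about 2.5 N pushed sideways on its post (0.12 N m of steady drag, it stays where it is left) until it meets a hard stop at 0.80, which is fully home. A tight one gives no more than about 0.1 rad of springy play and then holds.
- stem_mid (a point): Clamp screw, the middle of the three: point on its vertical turning axis, at the top face of its black round hub (32 mm diameter, top face 25 mm above the manifold's top). From here a steel stem of 16 mm diameter rises 25 mm, its tip tapered to 10 mm over the last 5 mm.
- post_mid (a point): Upright round steel post, 12 mm diameter, at the end of the lever of the mid clamp screw, 50 mm from the screw's axis (the lever points roughly to the manifold's -x side). The point is on the post's centre line, 30 mm above the manifold's top; the post runs from 7 to 43 mm above that top and carries a 15 mm ball at its upper end (no contact). The lever arm is a 10 mm round bar at 12 mm above the top.
- clamp_mid (a joint): Turn of the mid clamp screw, rad, growing clockwise seen from above. All three start near 0. A loose one turns under about 2.5 N pushed sideways on its post (0.12 N m of steady drag, it stays where it is left) until it meets a hard stop at 0.80, which is fully home. A tight one gives no more than about 0.1 rad of springy play and then holds.
- stem_right (a point): Clamp screw, the rightmost (-y at zero yaw) of the three: point on its vertical turning axis, at the top face of its black round hub (32 mm diameter, top face 25 mm above the manifold's top). From here a steel stem of 16 mm diameter rises 25 mm, its tip tapered to 10 mm over the last 5 mm.
- post_right (a point): Upright round steel post, 12 mm diameter, at the end of the lever of the right clamp screw, 50 mm from the screw's axis (the lever points roughly to the manifold's -x side). The point is on the post's centre line, 30 mm above the manifold's top; the post runs from 7 to 43 mm above that top and carries a 15 mm ball at its upper end (no contact). The lever arm is a 10 mm round bar at 12 mm above the top.
- clamp_right (a joint): Turn of the right clamp screw, rad, growing clockwise seen from above. All three start near 0. A loose one turns under about 2.5 N pushed sideways on its post (0.12 N m of steady drag, it stays where it is left) until it meets a hard stop at 0.80, which is fully home. A tight one gives no more than about 0.1 rad of springy play and then holds.
- collar_mid (a point): Centre (half-way up) of the brass marker collar standing loose on the bench to the right of the manifold: a plain ring 38 mm outside diameter, 22 mm hole, 30 mm tall, about 60 g; z along its hole. Seated on a stem it rests on the hub's top face, so this point is then 15 mm above the stem point.
- beaker: Glass beaker, 70 mm wide, 90 mm tall; bystander, origin under its centre.
- wash_bottle: Blue plastic bottle, 60 mm wide, 150 mm tall; bystander, origin under its centre.
- sample_jar: Amber glass jar, 52 mm wide, 60 mm tall; bystander, origin under its centre.
Mind the look-alikes: they are no part of the job. Of the things that look like the part that bears collar_mid, the smallest one is meant.

How it is judged (in metres and radians):
On the way:
1. the loose clamp screw is turned clockwise home to its stop (value of joint any of clamp_left, clamp_mid, clamp_right above 0.72 rad), for 0.2 s.
At the end, for the whole second after the job is handed in: The loose screw is home (its joint above 0.72 of 0.80 rad) and the collar sits on that same screw's hub: its centre within 6 mm of the stem's axis and 11 to 19 mm above the hub's top, upright within 0.12 rad, at rest and released (((value of joint clamp_left above 0.72 rad and horizontal distance between collar_mid and stem_left below 0.006 m and z of collar_mid in the frame of stem_left between 0.011 and 0.019 m) or (value of joint clamp_mid above 0.72 rad and horizontal distance between collar_mid and stem_mid below 0.006 m and z of collar_mid in the frame of stem_mid between 0.011 and 0.019 m) or (value of joint clamp_right above 0.72 rad and horizontal distance between collar_mid and stem_right below 0.006 m and z of collar_mid in the frame of stem_right between 0.011 and 0.019 m)) and angle between collar_mid's own z axis and vertical below 0.12 rad and linear speed of collar below 0.02 m/s); the robot touches nothing.
It fails at once if a clamp screw is pushed with more than 25 N (contact force between any of the fingers, the arm and clamp_left above 25 N or contact force between any of the fingers, the arm and clamp_mid above 25 N or contact force between any of the fingers, the arm and clamp_right above 25 N).
It fails at once if the beaker, bottle or jar is moved by more than 20 mm or tipped over (distance of any of beaker, wash_bottle, sample_jar from where it was at the start of the episode above 0.02 m or angle between any of beaker, wash_bottle, sample_jar's own z axis and vertical above 0.4 rad).
It also fails if it takes over 72 s, if anything falls off the work surface, if the arm or the gripper's body presses on something with over 40 N, if the wrist force passes 120 N, or if a joint passes its speed limit or range.

## Robot

A 6-joint arm with a two-finger parallel gripper is mounted at the origin on the work surface. World frame = base frame: x ahead of the robot, y to its left, z up, the work surface at z = 0. Lengths are in mm, angles in rad, forces in N, time in s.
With the tool pointing down it reaches from about 275 to 1000 mm from the base axis. Payload 8.4 kg.
Tool frame: the origin (TCP) lies midway between the tips of the shut fingers; the grasp point (between the pads) lies 19 mm behind it; y points along the fingers, x is the direction in which the jaws open and shut, and the axes are right-handed (so a half turn about y gives the same grasp; the last joint's range is limited). The gripper opens to 85 mm and grips with 20 to 120 N. Pads are 22 mm wide; open, the fingers measure 114 mm over their backs; the gripper's body (76 mm by 85 mm) begins 54 mm behind the grasp point. The pads swing forward as they close: fully open they stand 13 mm farther back than shut.
Start: joints at [-1.173, 0.353, 1.633, -0, 1.155, -0.002], TCP at [243.27, -575.715, 231.281] pointing down, gripper open.
Joint ranges: [-2.63, 2.63], [-0.92, 2.1], [0.06, 2.66], [-1.3, 4.44], [0, 2.69], [-3.02, 3.02]. Speed limits (rad/s): [2.22, 2.22, 2.79, 3.14, 3.14, 3.14].

## Interface

Orientations are given as a rotation vector (axis times angle).
In Python, from station import r gives the robot as it stands. The module is installed in compiled form; this text tells all that it offers.
- The arm moves only by the tool send_rows, never from a script. Its argument "increments" is one flat list of numbers, 7 for each row, row after row: the shift along the tool's x, y, z in m, then the turn, a rotation vector about the tool's x, y, z in degrees, then the finger opening in m, from 0 to 0.0854. In form: [tx, ty, tz, wx, wy, wz, hand, tx, ty, tz, wx, wy, wz, hand, ...]. A call has 1 to 10 rows; each row is the pose to reach, as a shift and turn from the pose commanded when the call began, along the tool's axes at that moment; what a row does not reach only later rows make up. A row lasts 1/10 s, in which the tool goes at most 50 mm and 8.59 degrees, less where a joint would pass 70% of its speed; a pose out of reach is approached as far as the arm can. A call with a gripper value outside its range is refused whole. The fingers move at their own pace and stop on an object; the grip force is fixed at half the most. Time passes only in rows, so rows that repeat a pose let the fingers close. It gives the time, the measured TCP pose, the force and the opening at its end, in the units of the state.
- r.state(): the state, without advancing time (a new reading comes with each control period).
- r.get_image(name): name is "side" or "top" or "wrist"; returns a dict with "img" (420x560x3 uint8, red, green, blue), "fx", "fy", "cx", "cy" (pixels), "distortion" ([k1, k2, p1, p2, k3] as OpenCV has them; the pictures are not rectified), "R" (3x3) and "t" (3): a world point X has camera coordinates R X + t. Camera axes: x right, y down, z forward; pixel columns grow to the right and rows downward; lengths in mm; the calibration is good to about 2 mm. A picture is of the moment at which its call begins. There is no depth.
- r.job_done(): hands the job in, once; it reports no verdict.
Trained networks look in a picture, given as the dict that the camera call returned (one of the last four; its "shot" number tells which), for a name from the list of things; names that differ only in an ending like _2 or _b are one class to them, and where a whole thing is asked for, a point or a joint stands for the part that bears it (a point fixed in the world has none). Each returns a list of dicts, best first, with "p" (0 to 1); they miss things now and then, are a little off and sometimes report something else, mostly with a low value. They report only what shows in the picture. A call takes as long as a camera call. They do not tell look-alikes from the thing itself.
- r.boxes_of(picture, label): "rect" ([centre column, centre row, width, height] in pixels, round what is visible of it).
- r.silhouettes(picture, label): "region" (420x560 bool, what is visible of it) and "rect" ([centre column, centre row, width, height] in pixels, round what is visible of it).
- r.pinpoint(picture, label): "xy" ([column, row] in pixels: a listed point, or the origin of a listed thing).
The state is a dict: "time_s": time; "qpos": joint angles; "qd": joint speeds; "joint_efforts": joint torques, N m; "ee_pos": TCP position; "eef_rot": TCP orientation; "ft_force": force on the tool from outside, world axes, zero at the start; "ft_torque": the same for the moment, N m; "grip_width": finger opening in mm.
Only numpy, scipy, OpenCV 4.12 (cv2) and the standard library are available. Lean on these libraries where they do the work, as an engineer would, in place of code of your own. Each camera call takes 0.05 s, during which the arm holds its last target.

## Working session

There is one attempt and no reset: what is moved stays moved. The work goes in short steps, Python scripts to look and compute and a tool call to move; the robot and the scene stay as the last step left them, time stands still between calls to the robot, and variables do not carry over. Pictures are saved under pics/ and viewed, and the job is handed in when it is done.

Besides the shell and the picture viewer there is one more tool, called after ">>>" as name(argument=value, ...) on one line, values as JSON. send_rows: Moves the arm, as the interface text tells. Its arguments: {"type":"object","properties":{"increments":{"type":"array"}},"required":["increments"]}

```bash
mkdir -p pics
python3 - <<'E'
from station import r
import cv2
s=r.state(); print(s)
for n in ["side","top","wrist"]:
    p=r.get_image(n); cv2.imwrite(f"pics/{n}0.png",p["img"][:,:,::-1]); print(n,p["fx"],p["cx"],p["cy"],p["distortion"],p["R"],p["t"])
    if n!="x":
        for l in ["manifold","stem_left","stem_mid","stem_right","post_left","post_mid","post_right","collar_mid","beaker","wash_bottle","sample_jar"]:
            print(l,[(round(d["p"],2),[round(float(v)) for v in d["xy"]]) for d in r.pinpoint(p,l)])
        print([(round(d["p"],2),[round(float(v)) for v in d["rect"]]) for d in r.boxes_of(p,"collar_mid")])
E
```

```text
{'time_s': 0.0, 'qpos': array([-1.17340417e+00,  3.53667688e-01,  1.63414488e+00,  9.31741444e-06,
        1.15520942e+00, -2.38665724e-03]), 'qd': array([ 1.79628625e-04,  1.13648346e-03, -1.44651080e-03, -1.92471144e-03,
        7.07009210e-04,  1.81664124e-05]), 'joint_efforts': array([ 3.48912545e-04, -6.05249977e+01, -3.42056680e+01,  7.31253658e-05,
        9.49096080e-03,  2.58540155e-06]), 'ee_pos': array([ 243.08100259, -575.26345662,  230.54488836]), 'eef_rot': array([-1.37139382,  0.91074604, -0.90879582]), 'ft_force': array([1.28448905, 0.59335755, 0.51399073]), 'ft_torque': array([0.0153999 , 0.00336022, 0.01148116]), 'grip_width': 85.29027243326044}
side 406.4905563518455 282.8008716147442 212.8387507071856 [-0.08904963  0.          0.          0.          0.        ] [[ 0.97773114 -0.20945322  0.01308292]
 [-0.13260967 -0.66493604 -0.73503383]
 [ 0.16265451  0.71693054 -0.6779042 ]] [-603.98421844  180.6746792   906.92600144]
manifold [(0.84, [249, 229]), (0.41, [223, 252])]
stem_left [(0.59, [234, 180])]
stem_mid [(0.71, [238, 212])]
stem_right [(0.69, [244, 245])]
po
[... 909 characters left out ...]
 246]), (0.44, [398, 229])]
beaker [(0.67, [360, 138])]
wash_bottle [(0.72, [156, 190])]
sample_jar [(0.68, [150, 254])]
[(0.72, [425, 245, 14, 21]), (0.63, [373, 218, 18, 21]), (0.57, [398, 231, 11, 14]), (0.53, [260, 247, 10, 26])]
wrist 333.3650545807426 276.8164598909155 205.57911004624233 [-0.01874991  0.          0.          0.          0.        ] [[ 3.89485123e-01 -9.21032548e-01 -6.20360212e-04]
 [-8.81705703e-01 -3.73049184e-01  2.88841410e-01]
 [-2.66263765e-01 -1.11952457e-01 -9.57376757e-01]] [-625.16738484  -37.41220773  380.46856943]
manifold []
stem_left []
stem_mid []
stem_right []
post_left []
post_mid []
post_right []
collar_mid []
beaker []
wash_bottle []
sample_jar []
[]
```

View pics/side0.png

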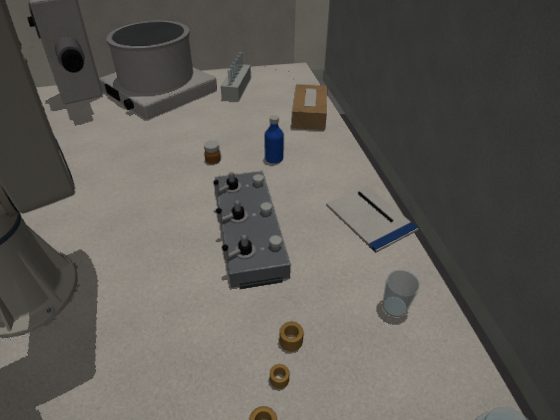

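View pics/top0.png

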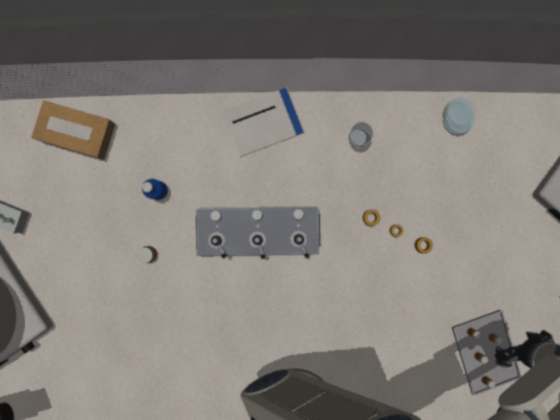

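View pics/wrist0.png

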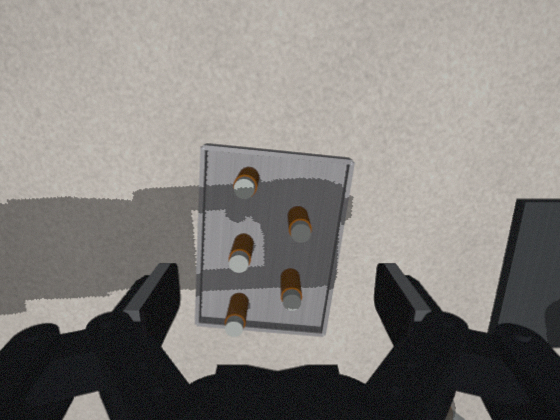

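Run:
```python
import cv2
a=cv2.imread("pics/side0.png")[150:420,190:420]; cv2.imwrite("pics/s1.png",cv2.resize(a,None,fx=2.2,fy=2.2,interpolation=2))
a=cv2.imread("pics/top0.png")[120:290,130:450]; cv2.imwrite("pics/t1.png",cv2.resize(a,None,fx=2.5,fy=2.5,interpolation=2))
```

```text
(no output)
```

View pics/s1.png

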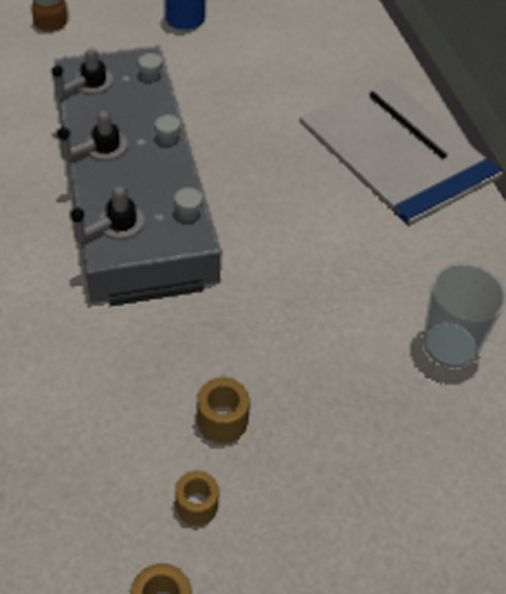

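View pics/t1.png

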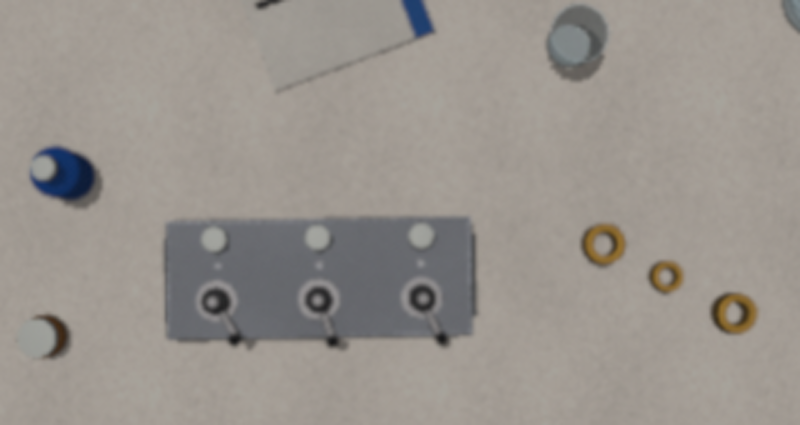

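```bash
cat > h.py <<'E'
import numpy as np, cv2
from scipy.optimize import least_squares
from scipy.spatial.transform import Rotation as Ro
def K(p): return np.array([[p["fx"],0,p["cx"]],[0,p["fy"],p["cy"]],[0,0,1.]])
def proj(p,X):
    X=np.atleast_2d(np.array(X,float))
    return cv2.projectPoints(X,cv2.Rodrigues(np.array(p["R"]))[0],np.array(p["t"],float),K(p),np.array(p["distortion"],float))[0].reshape(-1,2)
def ray(p,uv):
    R=np.array(p["R"]);c=-R.T@np.array(p["t"])
    u=cv2.undistortPoints(np.array([[uv]],float),K(p),np.array(p["distortion"],float)).ravel()
    return c,R.T@np.array([u[0],u[1],1])
def atz(p,uv,z):
    c,d=ray(p,uv); return c+d*(z-c[2])/d[2]
def mf(q,P):
    c,s=np.cos(q[2]),np.sin(q[2]); P=np.atleast_2d(np.array(P,float))
    return np.c_[q[0]+c*P[:,0]-s*P[:,1],q[1]+s*P[:,0]+c*P[:,1],P[:,2]]
STEMTIP=[[-25,120,100],[-25,0,100],[-25,-120,100]]
PORT=[[47,120,74],[47,0,74],[47,-120,74]]
E
python3 - <<'E'
from station import r
from h import *
import pickle
T=r.get_image("top");S=r.get_image("side");W=r.get_image("wrist")
s=r.state();Rt=Ro.from_rotvec(s["eef_rot"]).as_matrix()
print("tool R\n",Rt.round(3)); cw=-np.array(W["R"]).T@W["t"]; print("wristcam",cw,"in tool",Rt.T@(cw-s["ee_pos"]), "camR in tool\n",(W["R"]@Rt).round(3))
X=np.array(STEMTIP+PORT)
t=np.array([[216.4,240],[257.2,239.7],[298.6,239],[215.6,215.2],[256.8,214.4],[298.4,214]])
sd=np.array([[231.4,173.6],[237.3,201.4],[244.1,235.5],[257.7,177.3],[265.5,206.4],[275,239.1]])
for use in ("T","S","TS"):
    f=lambda q:np.concatenate([(proj(T,mf(q,X))-t).ravel() if "T" in use else [],(proj(S,mf(q,X))-sd).ravel() if "S" in use else []])
    o=least_squares(f,[550,50,0],x_scale=[1,1,.01]);print(use,o.x,np.abs(o.fun).max());
print(mf(o.x,X).round(1))
# posts ball centre z~93+7? ball at top ~ z=50+43
for n,uv,us in (("L",(223.6,256),(216.4,182.3)),("M",(263.2,256.8),(219,210.5)),("R",(307,256),(225.5,247.7))):
    print("post",n,atz(T,uv,93).round(1),atz(S,us,93).round(1))
print("collars top z30:",[atz(T,u,30).round(1) for u in ((371,217.5),(396.2,230.5),(424,245))])
print("side z30", atz(S,(279,372.5),30))
for n,u,v in (("beaker",(360,138),(393,311)),("bottle",(156,190),(272,159)),("jar",(150,254),(210,161))): print(n,atz(T,u,0).round(),atz(S,v,0).round())
E
```

```text
tool R
 [[ 0.389 -0.     0.921]
 [-0.921  0.     0.389]
 [-0.    -1.    -0.   ]]
wristcam [ 311.8118272  -547.16167268  374.67061362] in tool [   0.36700894 -143.3971888    74.27081383] camR in tool
 [[ 1.     0.001  0.   ]
 [ 0.    -0.289 -0.957]
 [-0.001  0.957 -0.289]]
T [5.48167347e+02 9.93226430e+01 3.59381181e-03] 1.4864349069644902
S [5.47350401e+02 9.83581662e+01 2.57029227e-03] 0.9976895221782911
TS [5.47722170e+02 9.89786391e+01 2.78278081e-03] 1.3716620153028884
[[522.4 218.9 100. ]
 [522.7  98.9 100. ]
 [523.1 -21.1 100. ]
 [594.4 219.1  74. ]
 [594.7  99.1  74. ]
 [595.1 -20.9  74. ]]
post L [477.5 195.7  93. ] [480.2 193.3  93. ]
post M [474.   82.9  93. ] [476.4  82.4  93. ]
post R [474.7 -41.8  93. ] [478.7 -41.8  93. ]
collars top z30: [array([ 582.8, -238.5,   30. ]), array([ 542.8, -314. ,   30. ]), array([ 497.9, -398.2,   30. ])]
side z30 [ 542.11452697 -317.31124234   30.        ]
beaker [ 827. -215.    0.] [ 820. -217.    0.]
bottle [675. 411.   0.] [668. 398.   0.]
jar [480. 430.   0.] [472. 426.   0.]
```

>>> send_rows(increments=[-0.527,0,0.502,0,-67.1,0,0,-0.527,0,0.502,0,-67.1,0,0,-0.527,0,0.502,0,-67.1,0,0,-0.527,0,0.502,0,-67.1,0,0,-0.527,0,0.502,0,-67.1,0,0,-0.527,0,0.502,0,-67.1,0,0,-0.527,0,0.502,0,-67.1,0,0,-0.527,0,0.502,0,-67.1,0,0,-0.527,0,0.502,0,-67.1,0,0,-0.527,0,0.502,0,-67.1,0,0])

```text
time_s: 3.1
ee_pos: [420.5, -106.1, 231.7]
eef_rot: [-1.571, -0.001, -0.001]
ft_force: [1.6, -1.3, -0.0]
grip_width: 0.1
```

>>> send_rows(increments=[0.08,0,0.212,0,0,0,0,0.08,0,0.212,0,0,0,0,0.08,0,0.212,0,0,0,0,0.08,0,0.212,0,0,0,0,0.08,0,0.212,0,0,0,0,0.08,0,0.212,0,0,0,0,0.08,0,0.212,0,0,0,0])

```text
time_s: 3.8
ee_pos: [499.7, 104.3, 231.1]
eef_rot: [-1.571, -0.001, 0.002]
ft_force: [-1.3, 0.5, -0.5]
grip_width: -0.1
```

Run:
```python
from station import r
from h import *
W=r.get_image("wrist"); s=r.state();print(s["ee_pos"],s["eef_rot"],s["ft_force"])
im=W["img"][:,:,::-1].copy()
cv2.imwrite("pics/w1.png",cv2.resize(im,None,fx=1.42,fy=1.42,interpolation=2))
q=[547.7,99,.0028]
print(proj(W,mf(q,STEMTIP+PORT)).round(1)*1.42)
for l in ["stem_left","post_left","post_mid","post_right"]: print(l,[(round(d["p"],2),np.round(d["xy"]*np.array(1.42))) for d in r.pinpoint(W,l)])
```

```text
[499.55407237 103.5492786  231.1187125 ] [-1.57124178e+00  9.70527728e-05  8.66593867e-04] [-0.42594155  0.26019946  0.90830781]
[[434.804  69.154]
 [430.118 285.846]
 [426.142 455.962]
 [553.942  76.68 ]
 [536.618 274.77 ]
 [522.276 433.668]]
stem_left [(0.73, array([429.,  72.]))]
post_left [(0.6, array([357., 117.]))]
post_mid [(0.6, array([352., 299.]))]
post_right []
```

View pics/w1.png

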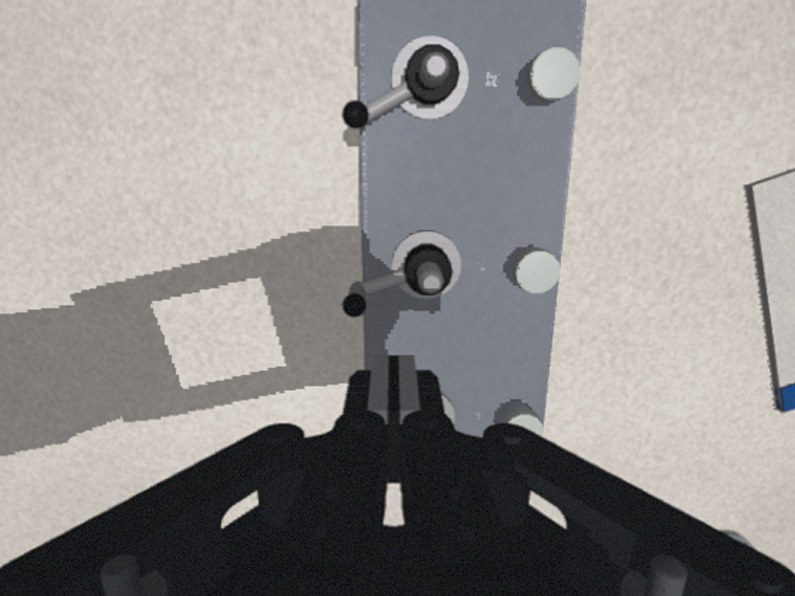

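Run:
```python
from station import r
from h import *
W=r.get_image("wrist")
X=np.array(STEMTIP[:2]+PORT[:2]); u=np.array([[436,64.],[432,282],[554,73.5],[537,271]])/1.42
o=least_squares(lambda q:(proj(W,mf(q,X))-u).ravel(),[548,99,0],x_scale=[1,1,.01]);print(o.x,o.fun.round(1))
print(mf(o.x,STEMTIP))
for v in ((356,114),(353,305)): print(atz(W,np.array(v)/1.42,93))
```

```text
[5.48311620e+02 9.98950812e+01 1.22608924e-05] [-0.2  0.5 -0.7  0.   0.5 -0.6  0.4  0.2]
[[523.31014906 219.89477471 100.        ]
 [523.31162036  99.89477472 100.        ]
 [523.31309167 -20.10522528 100.        ]]
[479.83145593 195.65127658  93.        ]
[475.3350032   83.05610721  93.        ]
```

>>> send_rows(increments=[-0.026,0.02,-0.048,0,0,0,0,-0.026,0.06,-0.048,0,0,0,0,-0.026,0.1,-0.048,0,0,0,0,-0.026,0.13,-0.048,0,0,0,0,-0.026,0.15,-0.048,0,0,0,0,-0.026,0.159,-0.048,0,0,0,0,-0.026,0.159,-0.048,0,0,0,0,-0.026,0.159,-0.048,0,0,0,0])

```text
time_s: 4.9
ee_pos: [474.6, 55.9, 73.0]
eef_rot: [-1.571, -0.001, -0.001]
ft_force: [-0.7, 0.9, -0.4]
grip_width: -0.5
```

Run:
```python
from station import r
from h import *
W=r.get_image("wrist"); s=r.state();print(s["ee_pos"],s["ft_force"])
cv2.imwrite("pics/w2.png",cv2.resize(W["img"][:,:,::-1],None,fx=1.42,fy=1.42,interpolation=2))
```

```text
[474.87018493  55.98814984  73.33632924] [ 0.2003958  -0.04762212  0.44001118]
```

View pics/w2.png

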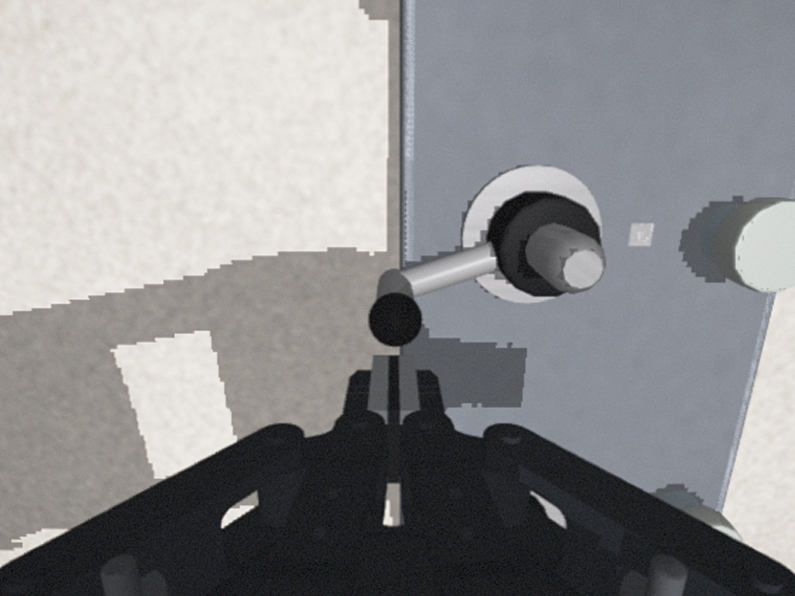

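>>> send_rows(increments=[0,0,0.004,0,0,0,0,0,0,0.006,0,0,0,0,0,0,0.007,0,0,0,0,0,0,0.008,0,0,0,0,0,0,0.009,0,0,0,0,0,0,0.01,0,0,0,0,0,0,0.011,0,0,0,0,0,0,0.012,0,0,0,0,0,0,0.012,0,0,0,0])

```text
time_s: 5.85
ee_pos: [473.9, 68.0, 72.2]
eef_rot: [-1.571, 0.0, 0.0]
ft_force: [-1.2, -0.7, 0.7]
grip_width: -0.0
```

>>> send_rows(increments=[0,0,0.0005,0,0,0,0,0,0,0.001,0,0,0,0,0,0,0.0015,0,0,0,0,0,0,0.002,0,0,0,0,0,0,0.002,0,0,0,0])

```text
time_s: 6.35
ee_pos: [473.3, 69.7, 72.1]
eef_rot: [-1.571, 0.001, 0.001]
ft_force: [-2.6, -4.4, 1.7]
grip_width: -0.0
```

Run:
```python
from station import r
from h import *
W=r.get_image("wrist"); s=r.state();print(s["ee_pos"],s["ft_force"])
cv2.imwrite("pics/w3.png",cv2.resize(W["img"][150:300,200:400,::-1],None,fx=3,fy=3,interpolation=2))
```

```text
[473.33021962  69.73481716  72.13849062] [-3.08915738 -4.57234143  1.60540217]
```

View pics/w3.png

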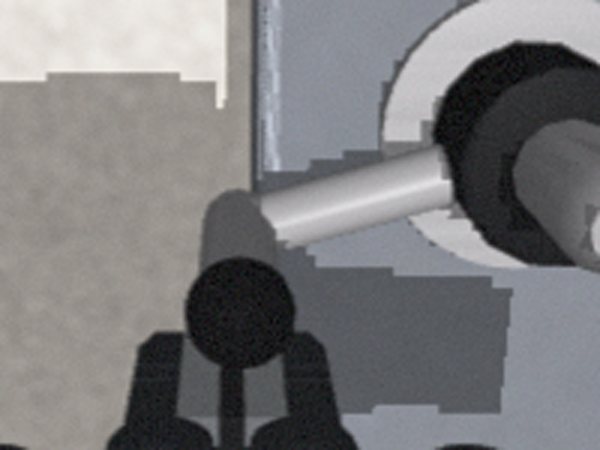

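>>> send_rows(increments=[0,0,0.0005,0,0,0,0,0,0,0.001,0,0,0,0,0,0,0.0015,0,0,0,0,0,0,0.0015,0,0,0,0])

```text
time_s: 6.8
ee_pos: [473.2, 70.2, 72.1]
eef_rot: [-1.573, 0.0, 0.002]
ft_force: [-2.7, -12.3, 3.4]
grip_width: 0.1
```

>>> send_rows(increments=[0,0,-0.012,0,0,0,0,0,-0.04,-0.014,0,0,0,0,0,-0.06,-0.05,0,0,0,0,0,-0.06,-0.1,0,0,0,0,0,-0.06,-0.139,0,0,0,0,0,-0.06,-0.139,0,0,0,0,0,-0.06,-0.139,0,0,0,0])

```text
time_s: 7.5
ee_pos: [474.3, -68.2, 132.4]
eef_rot: [-1.57, 0.001, -0.003]
ft_force: [0.5, 0.2, 0.6]
grip_width: 0.2
```

Run:
```python
from station import r
from h import *
W=r.get_image("wrist"); s=r.state();print(s["ee_pos"],s["ft_force"])
im=cv2.resize(W["img"][:,:,::-1],None,fx=1.42,fy=1.42,interpolation=2)
for X in ([523.2,-20.3,100],[476,-42,93]):
    u=proj(W,X)[0]*1.42; cv2.circle(im,(int(u[0]),int(u[1])),4,(0,0,255),1)
cv2.imwrite("pics/w4.png",im)
```

```text
[474.10712171 -67.42758423 132.24679733] [-0.27578    -0.27297055 -0.64269124]
```

View pics/w4.png

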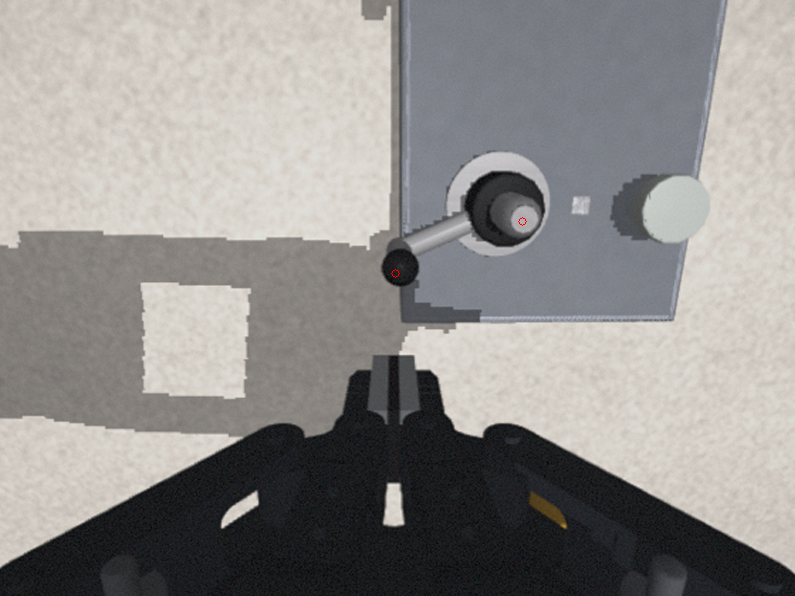

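>>> send_rows(increments=[0.003,0.03,0,0,0,0,0,0.003,0.055,0,0,0,0,0,0.003,0.06,0.002,0,0,0,0,0.003,0.06,0.006,0,0,0,0,0.003,0.06,0.008,0,0,0,0,0.003,0.06,0.009,0,0,0,0,0.003,0.06,0.01,0,0,0,0,0.003,0.06,0.011,0,0,0,0,0.003,0.06,0.012,0,0,0,0,0.003,0.06,0.012,0,0,0,0])

```text
time_s: 8.55
ee_pos: [477.2, -55.7, 72.6]
eef_rot: [-1.571, -0.001, -0.0]
ft_force: [0.4, -1.3, 0.6]
grip_width: -0.1
```

>>> send_rows(increments=[0,0,0.0005,0,0,0,0,0,0,0.001,0,0,0,0,0,0,0.0015,0,0,0,0,0,0,0.002,0,0,0,0,0,0,0.002,0,0,0,0])

```text
time_s: 9.05
ee_pos: [476.6, -53.5, 72.1]
eef_rot: [-1.571, 0.0, 0.001]
ft_force: [-2.4, -2.6, 1.5]
grip_width: -0.0
```

>>> send_rows(increments=[0,0,0.0005,0,0,0,0,0,0,0.001,0,0,0,0,0,0,0.0015,0,0,0,0,0,0,0.0015,0,0,0,0])

```text
time_s: 9.45
ee_pos: [476.8, -51.9, 72.2]
eef_rot: [-1.571, 0.0, 0.0]
ft_force: [-2.2, -4.5, -0.3]
grip_width: -0.0
```

>>> send_rows(increments=[0,0,0.0005,0,0,0,0,0,0,0.001,0,0,0,0,0,0,0.0015,0,0,0,0,0,0,0.002,0,0,0,0,0,0,0.002,0,0,0,0])

```text
time_s: 9.95
ee_pos: [477.1, -49.9, 72.3]
eef_rot: [-1.571, -0.0, -0.0]
ft_force: [-2.6, -4.2, 0.7]
grip_width: -0.1
```

>>> send_rows(increments=[0,0,0.001,0,0,0,0,0,0,0.002,0,0,0,0,0,0,0.003,0,0,0,0,0,0,0.004,0,0,0,0,0,0,0.004,0,0,0,0])

```text
time_s: 10.45
ee_pos: [477.1, -45.8, 72.3]
eef_rot: [-1.571, -0.0, -0.0]
ft_force: [-1.7, -2.5, -0.2]
grip_width: -0.2
```

>>> send_rows(increments=[0,0,0.002,0,0,0,0,0,0,0.005,0,0,0,0,0,0,0.008,0,0,0,0,0,0,0.011,0,0,0,0,0,0,0.014,0,0,0,0,0,0,0.017,0,0,0,0,0,0,0.02,0,0,0,0,0,0,0.022,0,0,0,0,0,0,0.023,0,0,0,0,0,0,0.024,0,0,0,0])

```text
time_s: 11.45
ee_pos: [477.5, -21.9, 72.4]
eef_rot: [-1.571, -0.001, -0.001]
ft_force: [1.4, -2.7, -1.6]
grip_width: 0.1
```

Run:
```python
from station import r
from h import *
W=r.get_image("wrist"); s=r.state();print(s["ee_pos"],s["ft_force"])
cv2.imwrite("pics/w5.png",cv2.resize(W["img"][:,:,::-1],None,fx=1.42,fy=1.42,interpolation=2))
```

```text
[477.56488575 -21.85145348  72.38651926] [ 0.73037283 -1.13746087 -0.62994249]
```

View pics/w5.png

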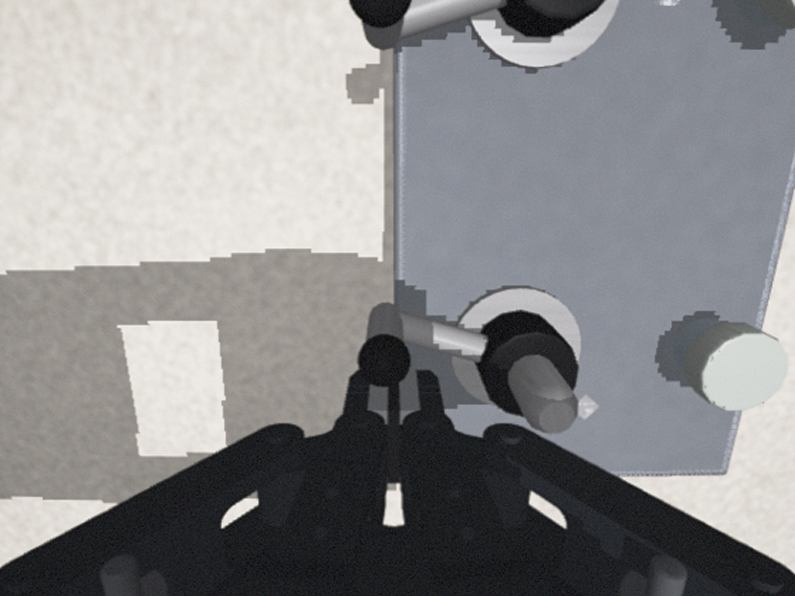

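>>> send_rows(increments=[0,0,0.001,0,0,0,0,0,0,0.002,0,0,0,0,0,0,0.003,0,0,0,0,0,0,0.0035,0,0,0,0,0,0,0.004,0,0,0,0])

```text
time_s: 12.0
ee_pos: [477.3, -18.0, 72.4]
eef_rot: [-1.571, -0.001, -0.0]
ft_force: [2.6, -3.4, -0.1]
grip_width: 0.0
```

>>> send_rows(increments=[0,0,0.0005,0,0,0,0,0,0,0.001,0,0,0,0,0,0,0.0015,0,0,0,0,0,0,0.002,0,0,0,0,0,0,0.002,0,0,0,0])

```text
time_s: 12.5
ee_pos: [477.3, -17.3, 72.4]
eef_rot: [-1.573, -0.001, 0.001]
ft_force: [2.3, -14.8, -0.1]
grip_width: -0.1
```

>>> send_rows(increments=[0,0,-0.012,0,0,0,0,0,-0.04,-0.018,0,0,0,0,0,-0.085,-0.03,0,4,0,0,0.015,-0.09,-0.07,0,12,0,0.06,0.03,-0.09,-0.11,0,20,0,0.06,0.04,-0.09,-0.15,0,28,0,0.06,0.05,-0.09,-0.19,0,36,0,0.06,0.065,-0.09,-0.23,0,44,0,0.06,0.065,-0.09,-0.27,0,52,0,0.06,0.065,-0.09,-0.298,0,60,0,0.06])

```text
time_s: 13.5
ee_pos: [541.5, -316.0, 161.8]
eef_rot: [-1.41, 0.822, -0.819]
ft_force: [-0.6, 0.0, -0.2]
grip_width: 59.9
```

>>> send_rows(increments=[0,0,0,0,8,0,0.06,0,0,0,0,16,0,0.06,0,0,0,0,24,0,0.06,0,0,0,0,30,0,0.06,0,0,0,0,30,0,0.06])

```text
time_s: 14.0
ee_pos: [541.3, -313.6, 161.8]
eef_rot: [-1.208, 1.212, -1.209]
ft_force: [-0.6, 0.2, -0.3]
grip_width: 59.9
```

Run:
```python
from station import r
from h import *
W=r.get_image("wrist"); s=r.state();print(s["ee_pos"],Ro.from_rotvec(s["eef_rot"]).as_matrix().round(3))
im=cv2.resize(W["img"][:,:,::-1],None,fx=1.42,fy=1.42,interpolation=2)
sil=r.silhouettes(W,"collar_mid")
for d in sil: print(d["p"],np.array(d["rect"])*1.42)
print(r.pinpoint(W,"collar_mid"))
for z in (0,30):
  pts=[[542.5+19*np.cos(a),-315+19*np.sin(a),z] for a in np.linspace(0,6.28,40)]
  cv2.polylines(im,[(proj(W,pts)*1.42).astype(int)],True,(0,0,255),1)
cv2.imwrite("pics/w6.png",im)
T=r.get_image("top");cv2.imwrite("pics/t2.png",cv2.resize(T["img"][180:300,180:460,::-1],None,fx=2.8,fy=2.8,interpolation=2))
```

```text
[ 541.47037188 -313.59826167  161.88633204] [[ 0.002 -0.001  1.   ]
 [-1.     0.001  0.002]
 [-0.001 -1.    -0.001]]
0.95 [396.464 266.96   61.77   72.136]
0.76 [268.238 208.172  96.702  82.928]
0.58 [528.808 337.818  88.892  89.318]
[{'xy': [278.6, 187.1], 'p': 0.96}, {'xy': [187.5, 146.4], 'p': 0.75}, {'xy': [370.6, 237.7], 'p': 0.58}]
```

View pics/w6.png

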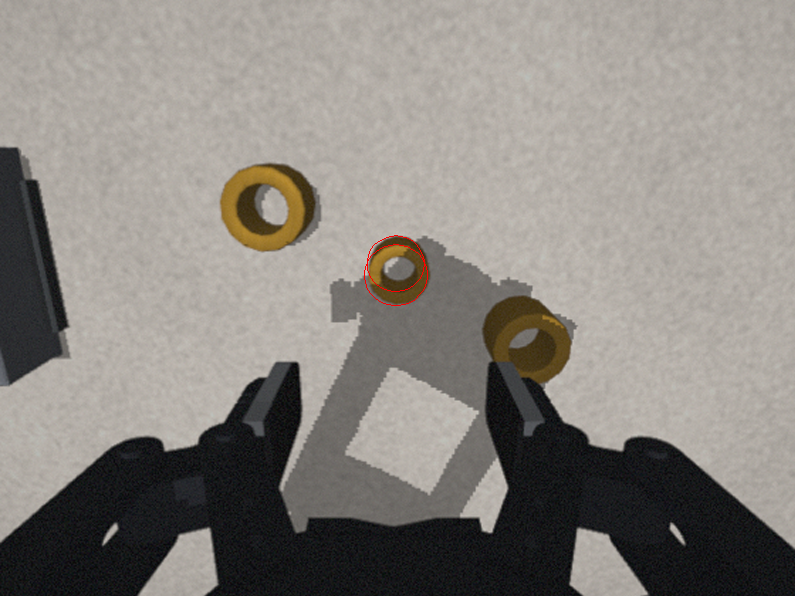

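View pics/t2.png

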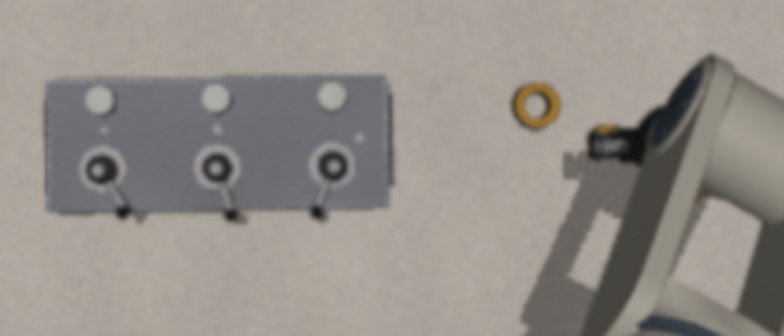

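Run:
```python
from station import r
from h import *
W=r.get_image("wrist"); s=r.state();print(s["ee_pos"])
M=r.silhouettes(W,"collar_mid")[0]["region"]
a=np.linspace(0,2*np.pi,60)
def cost(q):
    P=np.array([[q[0]+19*np.cos(t),q[1]+19*np.sin(t),z] for z in (0,30) for t in a])
    h=cv2.convexHull(proj(W,P).astype(np.float32)); m=np.zeros((420*4,560*4),np.uint8)
    cv2.fillPoly(m,[(h*4+2).astype(int)],1); m=cv2.resize(m,(560,420),interpolation=cv2.INTER_AREA) if 0 else m[2::4,2::4]
    return (m.astype(bool)^M).sum()
c0=(M|0)
# fill hole
cn,_=cv2.findContours(M.astype(np.uint8),cv2.RETR_EXTERNAL,cv2.CHAIN_APPROX_NONE); Z=np.zeros(M.shape,np.uint8); cv2.fillPoly(Z,[max(cn,key=cv2.contourArea)],1); M=Z.astype(bool)
b=min((cost((x,y)),x,y) for x in np.arange(536,552,.5) for y in np.arange(-322,-308,.5)); print(b,M.sum())
```

```text
[ 541.90161498 -313.83000193  162.18143525]
(np.int64(4907), np.float64(536.0), np.float64(-317.0)) 3177
```

```bash
cat >> h.py <<'E'
def fitcyl(p,M,x0,y0,zb,R=19,H=30,span=8):
    cn,_=cv2.findContours(M.astype(np.uint8),cv2.RETR_EXTERNAL,cv2.CHAIN_APPROX_NONE); Z=np.zeros(M.shape,np.uint8); cv2.fillPoly(Z,[max(cn,key=cv2.contourArea)],1); M=Z.astype(bool)
    a=np.linspace(0,2*np.pi,60)
    def cost(q):
        P=np.array([[q[0]+R*np.cos(t),q[1]+R*np.sin(t),z] for z in (zb,zb+H) for t in a])
        h=cv2.convexHull(proj(p,P).astype(np.float32)); m=np.zeros(M.shape,np.uint8)
        cv2.fillPoly(m,[np.round(h*16).astype(np.int32)],1,shift=4); return int((m.astype(bool)^M).sum())
    return min((cost((x,y)),x,y) for x in np.arange(x0-span,x0+span,.5) for y in np.arange(y0-span,y0+span,.5)),int(M.sum())
E
python3 - <<'E'
from station import r
from h import *
W=r.get_image("wrist"); s=r.state();print(s["ee_pos"])
for d in r.silhouettes(W,"collar_mid"): 
    print(d["p"],d["rect"])
    if abs(d["rect"][0]-279)<12: print(fitcyl(W,d["region"],543,-315,0))
E
```

```text
[ 542.01379605 -313.91966537  162.27622002]
0.76 [278.8, 192.1, 43.4, 50.8]
((124, np.float64(543.5), np.float64(-316.0)), 1670)
0.63 [188.5, 148.0, 69.4, 61.6]
0.63 [370.2, 237.9, 60.3, 62.8]
```

>>> send_rows(increments=[0.0015,0.03,0.0015,0,0,0,0.06,0.0015,0.07,0.0015,0,0,0,0.06,0.0015,0.11,0.0015,0,0,0,0.06,0.0015,0.14,0.0015,0,0,0,0.06,0.0015,0.152,0.0015,0,0,0,0.06,0.0015,0.157,0.0015,0,0,0,0.06,0.0015,0.16,0.0015,0,0,0,0.06,0.0015,0.16,0.0015,0,0,0,0.06])

```text
time_s: 15.2
ee_pos: [544.4, -316.0, 3.4]
eef_rot: [-1.209, 1.207, -1.21]
ft_force: [-0.3, 0.3, 0.4]
grip_width: 59.9
```

Run:
```python
from station import r
from h import *
W=r.get_image("wrist"); s=r.state();print(s["ee_pos"],s["ft_force"])
cv2.imwrite("pics/w7.png",cv2.resize(W["img"][:,:,::-1],None,fx=1.42,fy=1.42,interpolation=2))
```

```text
[ 544.42706495 -315.98502587    3.64229352] [0.83261708 0.33058557 0.78876798]
```

View pics/w7.png

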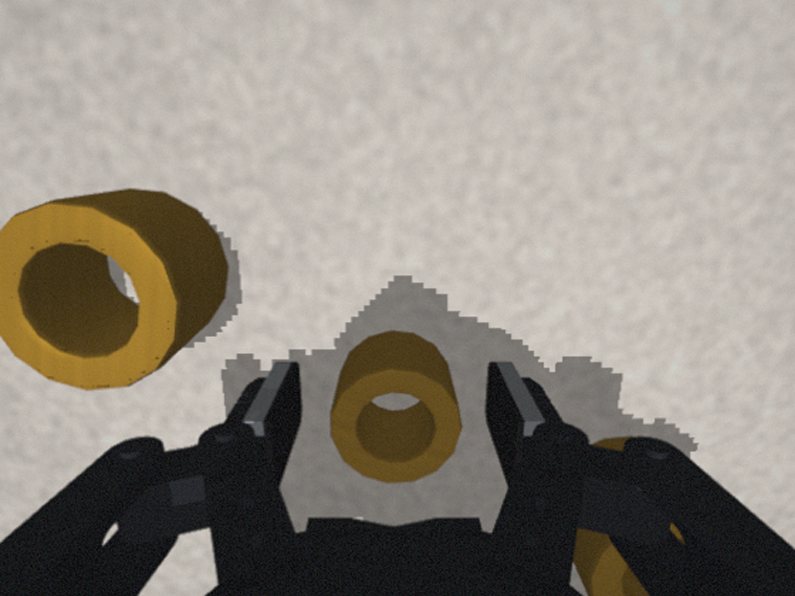

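>>> send_rows(increments=[0,0,0,0,0,0,0.03,0,0,0,0,0,0,0.03,0,0,0,0,0,0,0.03,0,0,0,0,0,0,0.03,0,0,0,0,0,0,0.03,0,0,0,0,0,0,0.03,0,0,0,0,0,0,0.03,0,0,0,0,0,0,0.03])

```text
time_s: 16.05
ee_pos: [544.2, -315.9, 3.8]
eef_rot: [-1.209, 1.208, -1.211]
ft_force: [-1.1, 1.5, 8.8]
grip_width: 36.8
```

>>> send_rows(increments=[0,-0.01,0,0,0,0,0.03,0,-0.04,0,0,0,0,0.03,0,-0.08,0,0,0,0,0.03,0,-0.12,0,0,0,0,0.03,0,-0.14,0,0,0,0,0.03,0,-0.14,0,0,0,0,0.03])

```text
time_s: 16.65
ee_pos: [545.5, -316.7, 146.8]
eef_rot: [-1.207, 1.203, -1.214]
ft_force: [-0.2, -0.4, 0.3]
grip_width: 37.0
```

Run:
```python
from station import r
from h import *
W=r.get_image("wrist"); s=r.state();print(s["ee_pos"],s["ft_force"],s["grip_width"])
cv2.imwrite("pics/w8.png",cv2.resize(W["img"][:,:,::-1],None,fx=1.42,fy=1.42,interpolation=2))
```

```text
[ 544.44383525 -316.01835519  144.54908556] [-0.15324535  0.27757239 -0.95074442] 36.80421769455102
```

View pics/w8.png

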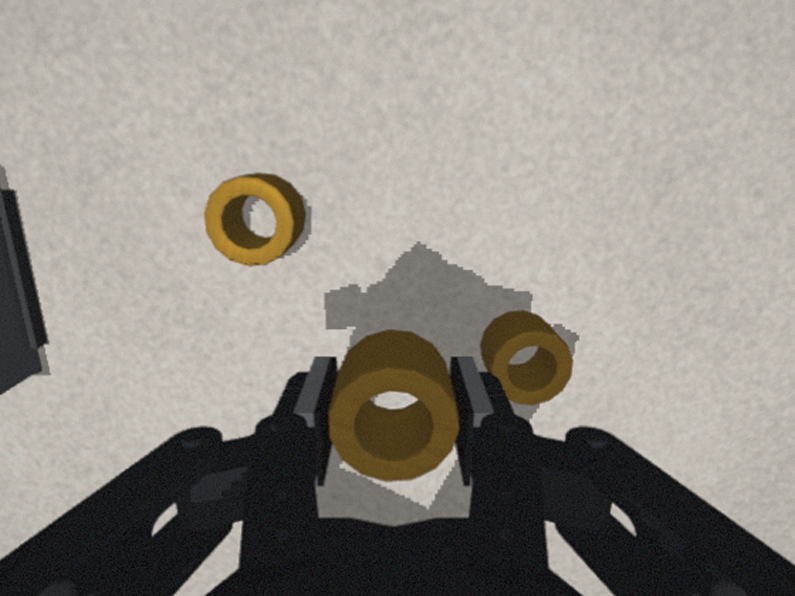

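Run:
```python
from station import r
from h import *
W=r.get_image("wrist"); s=r.state();e=s["ee_pos"];print(e)
for d in r.silhouettes(W,"collar_mid"):
    print(d["p"],d["rect"])
    if abs(d["rect"][0]-278)<12:
        for off in (1.5,3.7,6): print(off,fitcyl(W,d["region"],e[0],e[1],e[2]-off))
```

```text
[ 543.48412631 -315.45466016  142.83083307]
0.91 [181.3, 153.9, 74.6, 67.5]
0.83 [275.1, 285.6, 91.9, 106.0]
1.5 ((676, np.float64(542.4841263053903), np.float64(-315.95466016168893)), 7726)
3.7 ((422, np.float64(541.9841263053903), np.float64(-315.95466016168893)), 7726)
6 ((192, np.float64(540.9841263053903), np.float64(-315.95466016168893)), 7726)
0.65 [375.8, 251.6, 65.8, 69.1]
```

>>> send_rows(increments=[-0.04,0,-0.005,0,0,0,0.03,-0.08,0,-0.01,0,0,0,0.03,-0.12,0,-0.015,0,0,0,0.03,-0.16,0,-0.02,0,0,0,0.03,-0.2,0,-0.021,0,0,0,0.03,-0.24,0,-0.021,0,0,0,0.03,-0.27,0,-0.021,0,0,0,0.03,-0.29,0,-0.021,0,0,0,0.03,-0.296,0,-0.021,0,0,0,0.03,-0.296,0,-0.021,0,0,0,0.03])

```text
time_s: 17.8
ee_pos: [521.8, -19.0, 141.3]
eef_rot: [-1.211, 1.209, -1.207]
ft_force: [-0.3, 0.1, -1.1]
grip_width: 36.8
```

Run:
```python
from station import r
from h import *
W=r.get_image("wrist"); s=r.state();e=s["ee_pos"];print(e,s["eef_rot"],s["grip_width"])
im=cv2.resize(W["img"][:,:,::-1],None,fx=1.42,fy=1.42,interpolation=2)
for X in ([523.2,-20.3,100],[523.2,-20.3,75]):
    u=proj(W,X)[0]*1.42; print(u);cv2.circle(im,(int(u[0]),int(u[1])),4,(0,0,255),1)
cv2.imwrite("pics/w9.png",im)
```

```text
[522.00867238 -19.71825446 141.48990923] [-1.21089921  1.20956634 -1.20799438] 36.831566232970474
[396.11831575 331.13147433]
[395.83171659 311.38007373]
```

View pics/w9.png

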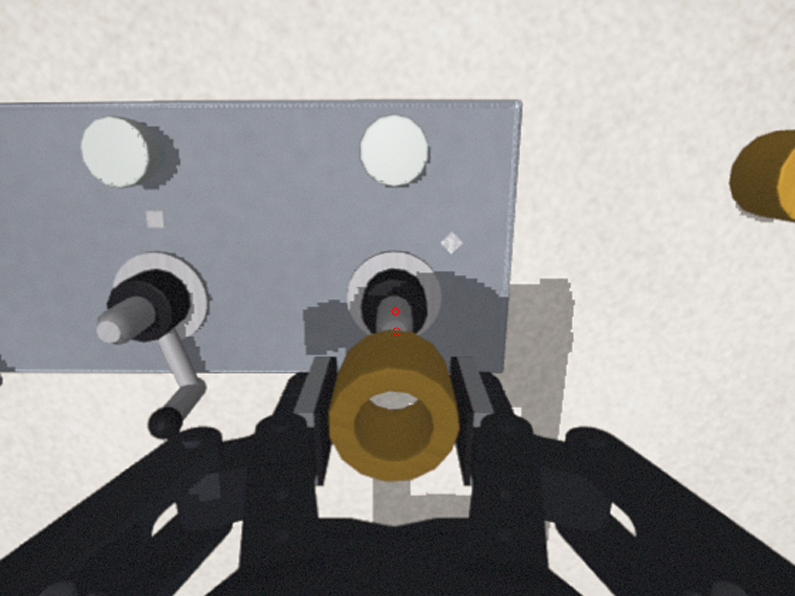

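Run:
```python
from station import r
from h import *
W=r.get_image("wrist"); s=r.state();e=s["ee_pos"];print(e)
X=np.array([[47,0,74],[47,-120,74],[-25,0,100],[70,-180,50],[-70,-180,50]]); u=np.array([[116,152],[394,151.5],[109,332],[521,101],[503.5,373]])/1.42
for n in (3,4):
    def f(q):
        P=mf(q,X); 
        if n==4:P[:,2]+=q[3]
        return (proj(W,P)-u).ravel()
    o=least_squares(f,[548,99,0,0][:n],x_scale=[1,1,.01,1][:n]);print(o.x,o.fun.round(1)); print(mf(o.x,STEMTIP[2]))
for d in r.silhouettes(W,"collar_mid"):
    if abs(d["rect"][0]-278)<12:
        print(d["rect"])
        for off in (2,4,6,8): print(off,fitcyl(W,d["region"],e[0],e[1],e[2]-off))
# ring top & hole check: outer circle top projected for candidates
```

```text
[522.189377   -20.1335432  141.68494884]
[5.47953367e+02 1.00058528e+02 2.34733635e-03] [-0.8  0.7 -0.4  0.2  0.1 -0.5  1.4 -0.8 -0.2  0.7]
[[523.23511588 -19.99982507 100.        ]]
[ 5.47906020e+02  1.00169229e+02  2.33041272e-03 -6.23392446e-01] [-0.4  0.8 -0.5  0.3  0.5 -0.8  1.  -0.6 -0.5  0.4]
[[523.18573757 -19.88870514 100.        ]]
[276.2, 284.7, 89.2, 108.2]
2 ((766, np.float64(520.6893770046411), np.float64(-19.633543199166684)), 7846)
4 ((478, np.float64(520.1893770046411), np.float64(-19.633543199166684)), 7846)
6 ((263, np.float64(519.6893770046411), np.float64(-19.633543199166684)), 7846)
8 ((151, np.float64(518.6893770046411), np.float64(-19.633543199166684)), 7846)
```

>>> send_rows(increments=[0,0.01,0.0025,0,0,0,0.03,0,0.02,0.0025,0,0,0,0.03,0,0.028,0.0025,0,0,0,0.03,0,0.032,0.0025,0,0,0,0.03,0,0.036,0.0025,0,0,0,0.03,0,0.036,0.0025,0,0,0,0.03])

```text
time_s: 18.55
ee_pos: [524.6, -19.5, 105.7]
eef_rot: [-1.21, 1.21, -1.209]
ft_force: [-0.5, -0.6, -1.6]
grip_width: 37.2
```

Run:
```python
from station import r
from h import *
W=r.get_image("wrist"); s=r.state();e=s["ee_pos"];print(e,s["ft_force"])
im=cv2.resize(W["img"][:,:,::-1],None,fx=1.42,fy=1.42,interpolation=2)
cv2.imwrite("pics/w10.png",im)
S=r.get_image("side");cv2.imwrite("pics/s10.png",cv2.resize(S["img"][180:300,180:330,::-1],None,fx=4,fy=4,interpolation=2))
```

```text
[524.92533523 -19.49230386 106.07775415] [-0.30128478  0.60088843 -0.23352668]
```

View pics/w10.png

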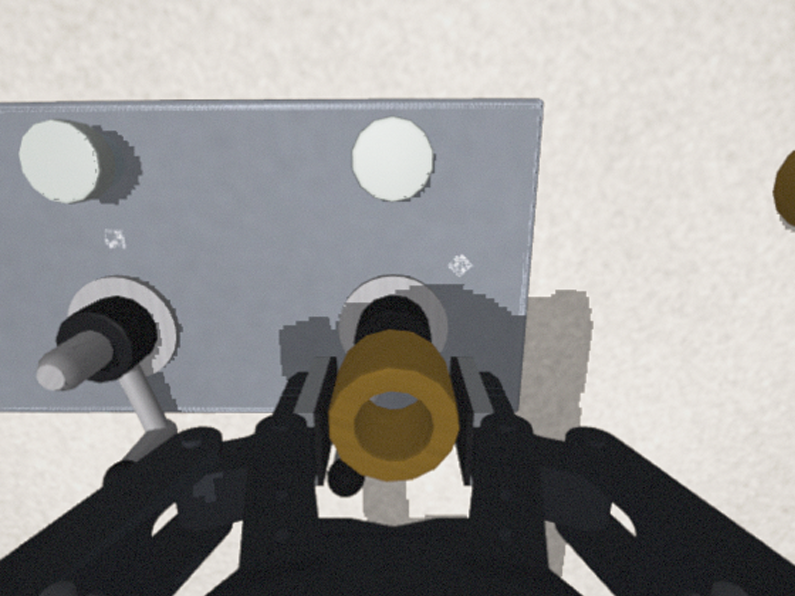

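View pics/s10.png

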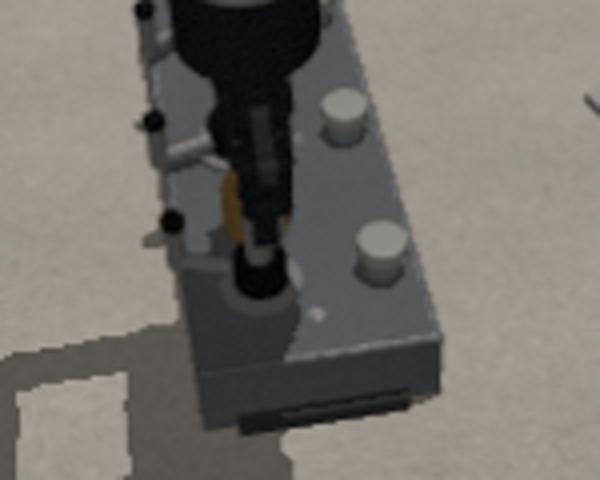

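>>> send_rows(increments=[0,0.002,0,0,0,0,0.03,0,0.004,0,0,0,0,0.03,0,0.006,0,0,0,0,0.03,0,0.008,0,0,0,0,0.03,0,0.01,0,0,0,0,0.03,0,0.01,0,0,0,0,0.03])

```text
time_s: 19.25
ee_pos: [524.8, -19.5, 96.0]
eef_rot: [-1.21, 1.209, -1.209]
ft_force: [0.6, 0.5, -1.1]
grip_width: 36.8
```

Run:
```python
from station import r
from h import *
W=r.get_image("wrist"); s=r.state();e=s["ee_pos"];print(e,s["ft_force"])
im=cv2.resize(W["img"][200:350,220:340,::-1],None,fx=4,fy=4,interpolation=2)
cv2.imwrite("pics/w11.png",im)
```

```text
[524.87771418 -19.50035764  96.09482084] [ 0.23447362 -0.50361179 -0.16874476]
```

View pics/w11.png

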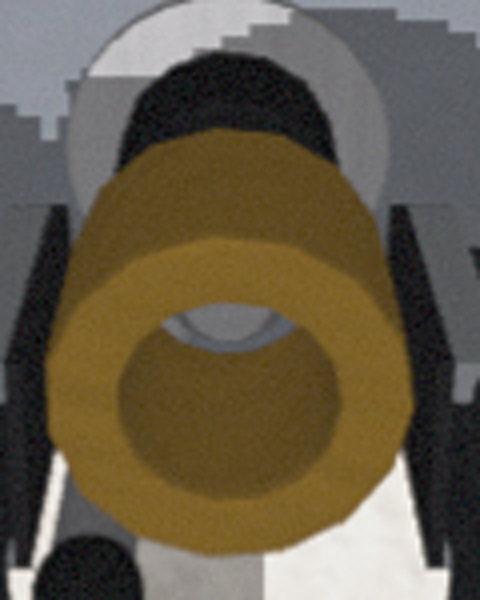

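>>> send_rows(increments=[0,0.002,0,0,0,0,0.03,0,0.004,0,0,0,0,0.03,0,0.006,0,0,0,0,0.03,0,0.008,0,0,0,0,0.03,0,0.01,0,0,0,0,0.03,0,0.012,0,0,0,0,0.03,0,0.012,0,0,0,0,0.03])

```text
time_s: 20.0
ee_pos: [524.8, -19.5, 84.0]
eef_rot: [-1.21, 1.209, -1.209]
ft_force: [0.2, 0.0, -0.6]
grip_width: 37.1
```

Run:
```python
from station import r
from h import *
W=r.get_image("wrist"); s=r.state();e=s["ee_pos"];print(e,s["ft_force"])
im=cv2.resize(W["img"][200:350,220:340,::-1],None,fx=4,fy=4,interpolation=2)
cv2.imwrite("pics/w12.png",im)
```

```text
[524.90739685 -19.47005918  84.11414736] [ 0.15181233  0.71159687 -0.49610019]
```

View pics/w12.png

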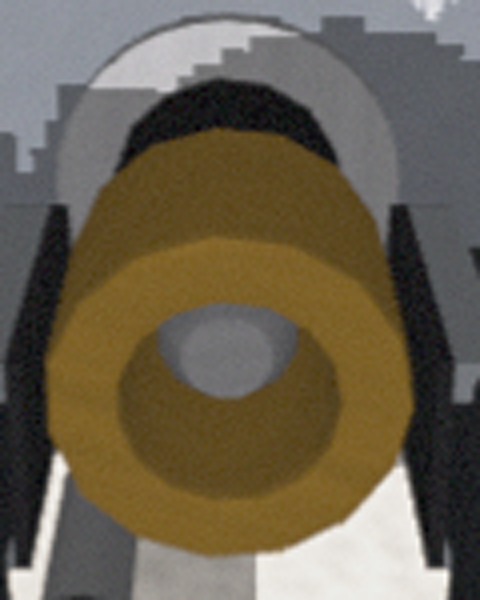

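>>> send_rows(increments=[0,0.0015,0,0,0,0,0.03,0,0.003,0,0,0,0,0.03,0,0.004,0,0,0,0,0.03,0,0.0045,0,0,0,0,0.03,0,0.005,0,0,0,0,0.03,0,0.005,0,0,0,0,0.03])

```text
time_s: 20.65
ee_pos: [525.0, -19.5, 79.2]
eef_rot: [-1.209, 1.209, -1.209]
ft_force: [-0.3, -0.5, -1.7]
grip_width: 37.2
```

>>> send_rows(increments=[0,0.0005,0,0,0,0,0.03,0,0.001,0,0,0,0,0.03,0,0.001,0,0,0,0,0.03])

```text
time_s: 20.95
ee_pos: [525.1, -19.5, 78.8]
eef_rot: [-1.209, 1.209, -1.209]
ft_force: [-2.8, -0.1, 6.5]
grip_width: 36.6
```

>>> send_rows(increments=[0,0,0,0,0,0,0.042,0,0,0,0,0,0,0.046,0,0,0,0,0,0,0.055,0,0,0,0,0,0,0.06,0,0,0,0,0,0,0.06,0,-0.005,0,0,0,0,0.06,0,-0.02,0,0,0,0,0.06,0,-0.05,0,0,0,0,0.06,0,-0.09,0,0,0,0,0.06,0,-0.12,0,0,0,0,0.06])

```text
time_s: 21.95
ee_pos: [525.3, -19.5, 200.6]
eef_rot: [-1.208, 1.208, -1.21]
ft_force: [-0.2, -0.1, 0.0]
grip_width: 59.6
```

Run:
```python
from station import r
from h import *
W=r.get_image("wrist"); s=r.state();e=s["ee_pos"];print(e,s["ft_force"],s["grip_width"])
im=cv2.resize(W["img"][:,:,::-1],None,fx=1.42,fy=1.42,interpolation=2)
a=np.linspace(0,6.28,40)
for z,c in ((75,(255,0,0)),(105,(0,0,255))):
    P=[[523.2+19*np.cos(t),-20+19*np.sin(t),z] for t in a]; cv2.polylines(im,[(proj(W,P)*1.42).astype(int)],True,c,1)
cv2.imwrite("pics/w13.png",im)
```

```text
[527.78561293 -19.58663034 205.10394409] [ 2.81032337 -0.65540943  3.80631861] 60.051574207761
```

View pics/w13.png

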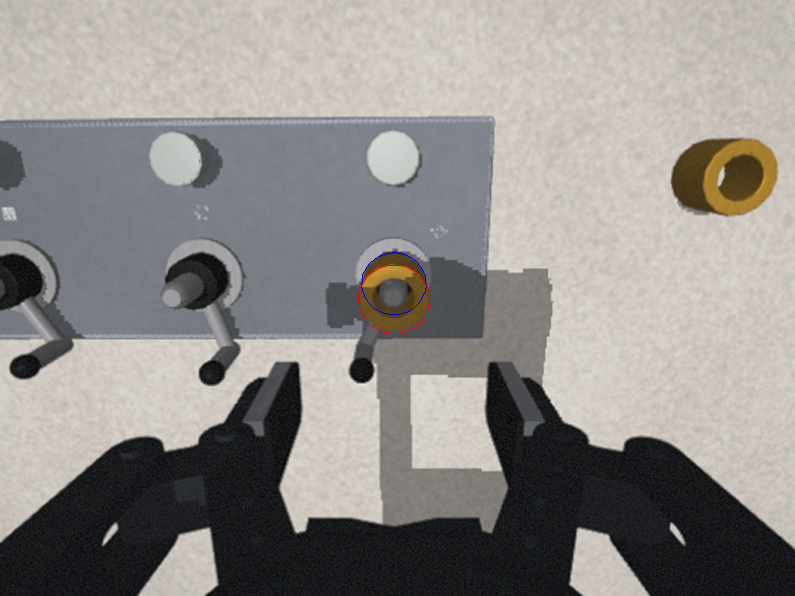

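Run:
```python
from station import r
from h import *
W=r.get_image("wrist"); s=r.state(); print(s["ee_pos"],s["ft_force"])
for v,st in (((361,370),(523.2,-20)),((212,372),(523.2,100))):
    b=atz(W,np.array(v)/1.42,93); d=b[:2]-st; print(b,np.hypot(*d),np.arctan2(d[1],-d[0]))
for d in r.silhouettes(W,"collar_mid"):
    print(d["rect"]); 
    if abs(d["rect"][0]-277)<12: print([fitcyl(W,d["region"],523.2,-20,z) for z in (72,75,78)])
im=cv2.resize(W["img"][150:270,220:340,::-1],None,fx=5,fy=5,interpolation=2); cv2.imwrite("pics/w14.png",im)
```

```text
[527.6373074  -19.57470436 202.88624731] [ 0.23674914 -0.51051282 -0.05242881]
[477.58183089  -0.59485204  93.        ] 49.5739560636494 0.4021941594095809
[476.08281508  88.20565134  93.        ] 48.5709354964927 -0.24527931623488555
[275.4, 207.1, 45.3, 53.4]
[((136, np.float64(523.2), np.float64(-19.0)), 2048), ((192, np.float64(524.2), np.float64(-19.5)), 2048), ((242, np.float64(526.2), np.float64(-19.5)), 2048)]
[507.3, 127.9, 74.8, 50.5]
```

View pics/w14.png

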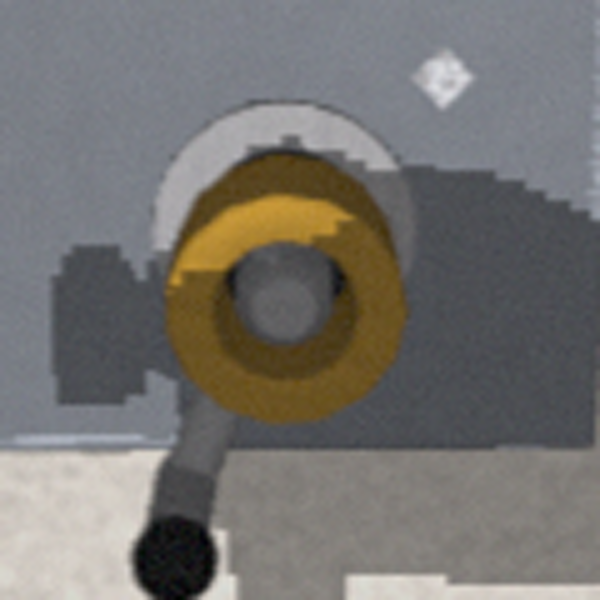

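```bash
python3 -c "
from station import r
print(r.state()['qd'].round(4)); print(r.job_done())"
```

```text
[ 0.0021  0.041   0.0443 -0.0017 -0.0218 -0.0009]
the job is handed in; nothing more can be done
None
```

The loose screw was the right one. It is turned home, the smallest brass collar sits on its hub, and the gripper has let go and stands clear. I handed the job in at about 22 s; the hand-in gives no verdict.

- **Finding it:** The mid screw gave only about 2 mm while the force rose past 12 N, so it is tight. I did not test the left screw, because the right one turned freely at about 2–5 N.
- **Turning it home:** I pushed the right lever until the force jumped to about 15 N at the stop. That was the highest push I read, against the 25 N limit. In the pictures its lever turned from about −0.40 to +0.40 rad, so about 0.80 in all.
- **Collar:** It slid over the stem with no side force and met the hub at the expected height, at about 6.5 N. The last wrist pictures show it upright with the stem inside the hole. My outline fit puts its centre within about 1.5 mm of the stem's axis if it rests on the hub.
- **Disagreements:** The outline fit matched slightly better with the collar about 3 mm lower, or 5 mm while it was held. I put this down to the camera calibration, since the height at contact agreed with the hub. When I handed in, the arm was still settling slightly, at up to 0.044 rad/s, about 100 mm above the collar and touching nothing.
- **Bystanders:** I never took the gripper near the beaker, bottle or jar, and did not measure them again at the end.

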